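# Move a lift-off filter door to the repaired computer

### The arm

A 7-joint arm with a two-finger parallel gripper is mounted at the origin on the work surface. World frame = base frame: x ahead of the robot, y to its left, z up, the work surface at z = 0. Lengths are in mm, angles in rad, forces in N, time in s.
With the tool pointing down it reaches from about 400 to 850 mm from the base axis. Payload 10.4 kg.
Tool frame: the origin (TCP) lies midway between the tips of the shut fingers; the grasp point (between the pads) lies 19 mm behind it (r.pinch_z is the distance from the TCP to the grasp point, in mm); z points along the fingers, y is the direction in which the jaws open and shut (so a half turn about z gives the same grasp; the last joint's range is limited). The gripper opens to 85 mm and grips with 20 to 120 N. Pads are 22 mm wide; open, the fingers measure 114 mm over their backs; the gripper's body (76 mm by 85 mm) begins 54 mm behind the grasp point. The pads swing forward as they close: fully open they stand 13 mm farther back than shut.
Start: joints at [-1.273, 0.332, -0.065, 1.46, 0.022, 1.35, -0.088], TCP at [197.066, 593.141, 231.338] pointing down, gripper open.
Joint ranges: [-2.6, 2.6], [-0.5, 2.12], [-1.47, 1.34], [0.16, 2.42], [-1.27, 4.41], [0.06, 2.06], [-2.6, 2.6]. Speed limits (rad/s): [2.22, 2.22, 2.79, 2.79, 3.14, 3.14, 3.14].

### API

Orientations are given as a rotation vector (axis times angle).
In Python, from rig import r, cams gives the robot as it stands.
- The arm moves only by the shell command python3 -m creep 'ROWS' [FORCE]. ROWS is text: rows parted by semicolons, each of 7 numbers parted by spaces: the shift along the world's x, y, z in cm, then the turn, a rotation vector about the world's x, y, z in rad, then the opening, from 0 (shut) to 1 (fully open). In form: dx dy dz rx ry rz hand; .... A call has 1 to 8 rows; each row shifts and turns the commanded pose from where the row before left it; what a row does not reach is not made up. A row lasts 1/8 s, in which the tool goes at most 62.5 mm and 10.7 degrees, less where a joint would pass 70% of its speed; a pose out of reach is approached as far as the arm can. A call is refused whole if a number of a shift passes 6.25 or a number of a turn 0.188, either way. A call with a gripper value outside its range is refused whole. The fingers move at their own pace and stop on an object; FORCE is the grip in N (left out, the last holds). Time passes only in rows, so rows that do not move let the fingers close. It gives the time, the measured TCP pose, the force and the opening at its end, in the units of the state.
- r.get_obs(): the state, without advancing time (a new reading comes with each control period).
- cams.read_camera(name): name is "side" or "top" or "wrist"; returns the picture (420x560x3 uint8, red, green, blue); there is no depth.
- cams.camera_params(name): a dict with "fx", "fy", "cx", "cy" (pixels), "cam_to_world" (4x4, takes a point from camera to world coordinates); the wrist camera has in their place "hand_eye" (4x4, takes a point from camera to tool coordinates, whose origin is the TCP and whose axes are the flange's). Camera axes: x right, y down, z forward; pixel columns grow to the right and rows downward; lengths in mm; the calibration is good to about 2 mm. A picture is of the moment at which its call begins: read the wrist's pose just before it. camera_params takes no time and is no camera call.
- r.finish_job(): hands the job in, once; it reports no verdict.
The state is a dict: "clock": time; "joints": joint angles; "joint_velocities": joint speeds; "joint_efforts": joint torques, N m; "position": TCP position; "orientation": TCP orientation; "wrist_force": force on the tool from outside, world axes, zero at the start; "torque": the same for the moment, N m; "grip_width": finger opening in mm.
Only numpy, scipy, OpenCV 4.12 (cv2) and the standard library are available. Lean on these libraries where they do the work, as an engineer would, in place of code of your own. Each camera call takes 0.05 s, during which the arm holds its last target.

### The job

Move the dust-filter door from the white donor computer chassis to the black one: pinch its blue and orange tabs together to draw the sprung hinge pin, lift the door straight off, and lower it gently into the black chassis's hinge bracket. That bracket's height is not known exactly, so feel for the seat without forcing anything; then let the pin spring fully home into its hole, let go of the door, and leave everything else where it is.

Things in the scene. Friction and masses are not known exactly. Their poses are not given: they have to be found in the camera images.
- door_hinge (a point): Point on the door's hinge axis, mid-way along it. Axes: x out of the chassis front, y along the hinge, z up. The door is an upright dark slatted panel (mm): 8 thick, from 85 below this point to 8 above; 130 wide (y +-65) down to 14 below, 112 wide further down, 0.2 to 0.4 kg. It hangs by a fixed stub at +y and a sprung pin at -y and can swing a little.
- door_grip (a point): Where to grip: 30 mm above door_hinge, same axes; the middle of two upright tabs once squeezed. Tabs: 22 wide in x, 6 thick, 38 high, from 22 below this point to 16 above. Blue tab fixed, outer face at y=+20. Orange tab carries the pin: outer face y=-31, or -20 when drawn. Squeezed along y from 51 to 40 over the outsides they draw the pin and carry the door; 40 N is ample.
- door_stub (a point): End of the fixed brass stub, diameter 8 mm, which stands 12 mm out of the door's +y edge on the hinge axis (77 mm from door_hinge).
- door_pin (a point): Round tip of the brass sprung pin, diameter 7 mm, on the hinge axis at the door's -y edge: 76 mm from door_hinge when home, 65 mm (flush with the edge) when fully drawn.
- hinge_pin (a joint): Travel of the sprung pin in the door: 0 = fully out (home), 0.011 m = fully drawn (stop). The spring pushes it out with 4.5 N at 0, 7.3 N fully drawn. Squeezing the tabs can tip the pin end of the held door some 3 mm down.
- donor_chassis: White open-topped compact computer chassis, fixed; the door hangs on its front at the start. Origin on the bench below the middle of its hinge line; x out of its front (away from the robot at yaw 0), y along the hinge line, z up. Box (mm): x -192 to -22, y +-95, 118 high. A steel hinge bracket stands on its front.
- donor_line (a point): Middle of the donor bracket's hinge line, 122 mm above the bench. Two steel cheeks: inner faces y=+-67.5, 14 thick, x +-22. The +y cheek has a 90 degree V notch, open on top, where the stub rests (notch top 14 above the axis). The -y cheek, 34 above the axis, has a 12 wide, 10 high hole for the pin. The door, pin drawn, moves straight up and down, 2.5 free at each edge.
- black_chassis: Black chassis, fixed, of the same shape, origin, axes and kind of bracket (deeper pin hole) as the donor; its bracket is empty. This bracket is clamped stiffly in slots at an unmeasured height: the hinge line of a seated door lies anywhere from 105 to 135 mm above the bench, straight above this origin.
- black_line (a point): Middle of the black bracket's hinge line if it were at its lowest, 105 mm above the bench; the true line is 0 to 30 mm higher. The stub meeting the bottom of the V notch is the seat; the pin then faces its hole, 12 mm high, from 6.5 below to 5.5 above the axis. Let go more than about 2 mm above the seat, the pin catches on the cheek instead.
- screwdriver: Bystander: grey-handled screwdriver, 190 long, lying; origin under its middle.
- disk_drive: Bystander: metal disk drive, 147 x 102 x 26; origin under its centre.
- mug: Bystander: white mug, 76 wide, 85 high; origin under its centre.
- screw_tray: Bystander: green divided tray, 100 x 70 x 25; origin under its centre.
- loose_fan: Bystander: black square fan, 80 x 80 x 25, between the chassis; origin under its centre.
- tape_roll: Bystander: yellow ring, 90 wide, 24 high; origin under its centre.
- heatsink: Bystander: finned heatsink, 60 x 60 x 35; origin under its centre.

How it is judged:
By the outcome, as a careful person would: the job done as asked, in the order asked, and still so for the second after the job is handed in, with the robot touching nothing.
It also fails if it takes over 48 s, if anything falls off the work surface, if the arm or the gripper's body presses on something with over 40 N, if the wrist force passes 120 N, or if a joint passes its speed limit or range.

## Working session

There is one attempt and no reset: what is moved stays moved. The work goes in short steps, Python scripts to look and compute and a shell command to move; the robot and the scene stay as the last step left them, time stands still between calls to the robot, and variables do not carry over. Pictures are saved under pics/ and viewed, and the job is handed in when it is done.

```bash
ls; mkdir -p pics
python3 - <<'E'
from rig import r,cams
import cv2,numpy as np
np.set_printoptions(suppress=True,precision=3)
o=r.get_obs()
for k,v in o.items(): print(k,v)
print(r.pinch_z)
for n in("side","top","wrist"):
    p=cams.camera_params(n); print(n,p)
    cv2.imwrite(f"pics/{n}0.png",cams.read_camera(n)[:,:,::-1])
E
```

```text
pics
clock 0.0
joints [-1.273  0.333 -0.065  1.461  0.022  1.35  -0.088]
joint_velocities [-0.     0.001  0.001  0.001  0.002 -0.    -0.   ]
joint_efforts [ -0.    -62.544   0.049 -39.161   0.016   0.01    0.   ]
position [196.952 592.743 230.51 ]
orientation [-0.502 -3.101  0.002]
wrist_force [ 0.071  0.14  -0.669]
torque [ 0.006  0.042 -0.018]
grip_width 85.27151949114456
18.700000000000003
side {'fx': 409.3809446296909, 'fy': 409.3809446296909, 'cx': 277.34866183978954, 'cy': 205.3667853477284, 'cam_to_world': array([[ -0.961,  -0.182,   0.209, 390.873],
       [ -0.277,   0.674,  -0.685, 771.319],
       [ -0.016,  -0.716,  -0.698, 919.97 ],
       [  0.   ,   0.   ,   0.   ,   1.   ]])}
top {'fx': 396.40925451516006, 'fy': 396.40925451516006, 'cx': 277.7754230679195, 'cy': 213.02463087852792, 'cam_to_world': array([[  -0.023,   -0.997,    0.076,  540.492],
       [  -1.   ,    0.024,    0.005,  -22.772],
       [  -0.007,   -0.076,   -0.997, 1352.761],
       [   0.   ,    0.   ,    0.   ,    1.   ]])}
wrist {'fx': 364.4587071407882, 'fy': 364.4587071407882, 'cx': 285.63817964252974, 'cy': 211.62481579892722, 'hand_eye': array([[  -0.   ,   -0.958,   -0.288,   73.848],
       [   1.   ,   -0.   ,    0.   ,    1.078],
       [  -0.   ,   -0.288,    0.958, -142.839],
       [   0.   ,    0.   ,    0.   ,    1.   ]])}
```

View pics/top0.png

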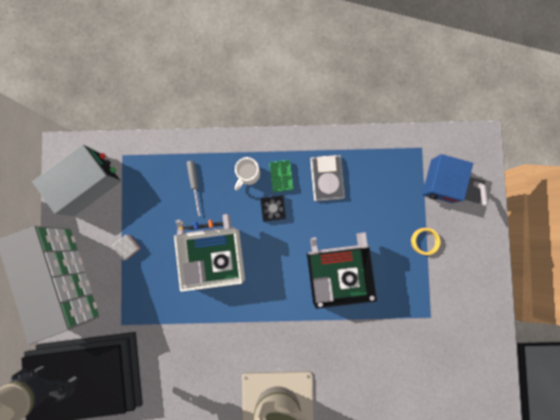

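View pics/side0.png

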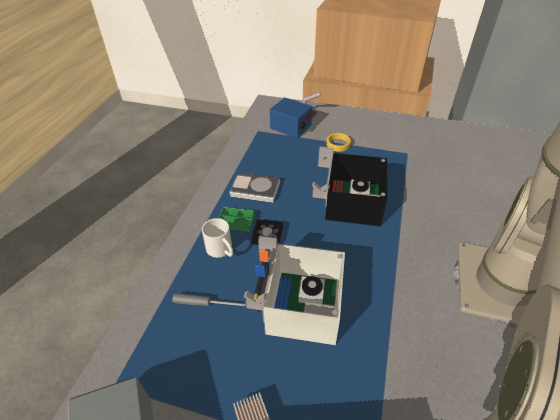

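View pics/wrist0.png

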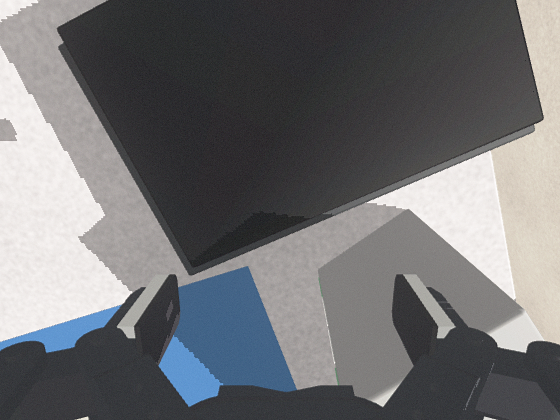

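```bash
cat > h.py <<'E'
from rig import r,cams
import cv2,numpy as np
from scipy.spatial.transform import Rotation as R
np.set_printoptions(suppress=True,precision=4)
def cam(n):
    p=cams.camera_params(n); 
    if n=="wrist":
        o=r.get_obs(); T=np.eye(4); T[:3,:3]=R.from_rotvec(o["orientation"]).as_matrix(); T[:3,3]=o["position"]
        M=T@p["hand_eye"]
    else: M=p["cam_to_world"]
    K=np.array([[p["fx"],0,p["cx"]],[0,p["fy"],p["cy"]],[0,0,1]])
    return K,M
def proj(KM,P):
    K,M=KM; q=np.linalg.inv(M)@np.append(P,1); q=K@q[:3]; return q[:2]/q[2]
def ray(KM,uv):
    K,M=KM; d=M[:3,:3]@np.linalg.inv(K)@np.array([uv[0],uv[1],1.]); return M[:3,3],d/np.linalg.norm(d)
def atz(KM,uv,z):
    c,d=ray(KM,uv); return c+d*(z-c[2])/d[2]
def tri(obs):
    A=np.zeros((3,3));b=np.zeros(3)
    for KM,uv in obs:
        c,d=ray(KM,uv);P=np.eye(3)-np.outer(d,d);A+=P;b+=P@c
    return np.linalg.solve(A,b)
E
python3 - <<'E'
import cv2
t=cv2.imread('pics/top0.png');s=cv2.imread('pics/side0.png')
cv2.imwrite('pics/tz.png',cv2.resize(t[195:315,165:385],None,fx=3.6,fy=3.6,interpolation=cv2.INTER_CUBIC))
cv2.imwrite('pics/sz.png',cv2.resize(s[140:345,230:400],None,fx=2.9,fy=2.9,interpolation=cv2.INTER_CUBIC))
E
```

```text
(no output)
```

View pics/tz.png

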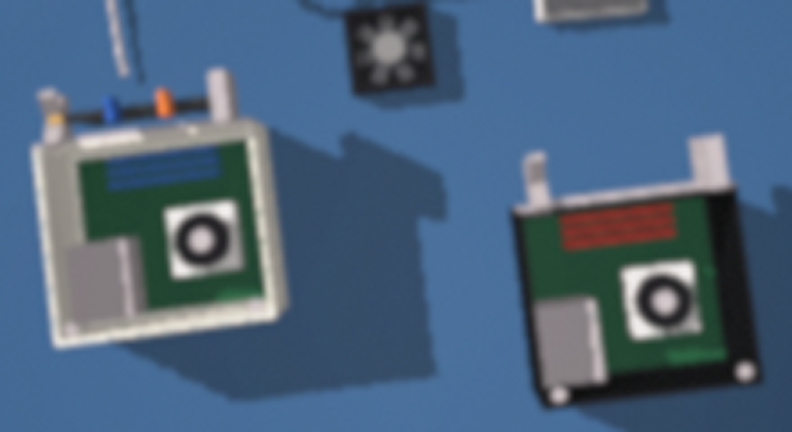

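View pics/sz.png

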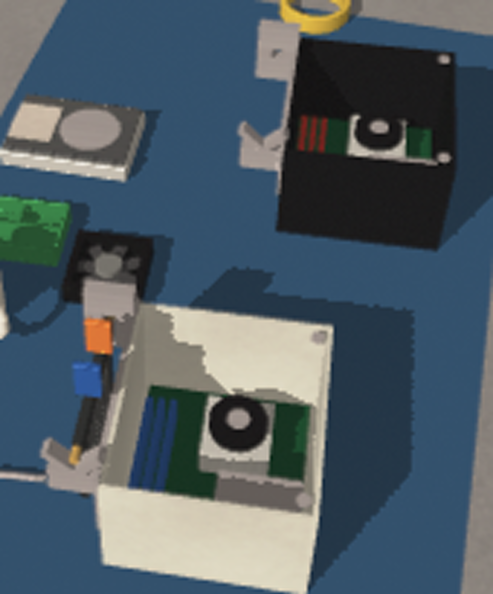

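Run:
```python
from h import *
T=cam("top");S=cam("side")
tp=lambda u,v:(165+(u+.5)/3.6-.5,195+(v+.5)/3.6-.5)
sp=lambda u,v:(230+(u+.5)/2.9-.5,140+(v+.5)/2.9-.5)
for n,a,b in [("blue",(112,100),(88,364)),("orange",(164,94),(98,322))]:
    print(n,tri([(T,tp(*a)),(S,sp(*b))]),atz(T,tp(*a),168),atz(S,sp(*b),168))
b=atz(T,tp(112,100),168);o=atz(T,tp(164,94),168);d=b-o;print(np.arctan2(-d[0],d[1]))
for n,a,z in [("donorL",(52,112),136),("donorR",(220,92),156),("blkL",(535,178),134),("blkR",(708,160),154)]:
    print(n,atz(T,tp(*a),z))
```

```text
blue [605.251  229.625  163.4291] [608.6604 229.6023 168.    ] [600.2189 232.3173 168.    ]
orange [609.8814 186.2982 163.2601] [612.6359 186.231  168.    ] [605.4164 189.4913 168.    ]
0.09140726225900063
donorL [601.4491 287.8254 136.    ]
donorR [613.9348 141.2103 156.    ]
blkL [ 535.6442 -123.0137  134.    ]
blkR [ 547.3713 -266.5086  154.    ]
```

```bash
python3 -m creep '3.5 -3.5 1 0 0 0.04 1;4 -4 1 0 0 0.04 1;4 -4 1 0 0 0.04 1;4 -4 1 0 0 0.04 1;4 -4 0 0 0 0.04 1;4 -4 0 0 0 0.04 1;4 -4 0 0 0 0.04 1;4 -4 0 0 0 0.04 1'; python3 -m creep '4 -3.5 0 0 0 0.04 1;4 -2 0 0 0 0.05 1;1.5 -1 0 0 0 0 1;0 0 0 0 0 0 1'
python3 - <<'E'
from h import *
o=r.get_obs();print(o)
K=cam("wrist");np.savez("w1.npz",K=K[0],M=K[1])
cv2.imwrite("pics/w1.png",cams.read_camera("wrist")[:,:,::-1])
E
```

```text
clock: 1.15
position: [513.0, 276.7, 271.3]
orientation: [0.001, -3.142, -0.0]
wrist_force: [1.1, 0.6, -0.2]
grip_width: 85.5
clock: 1.65
position: [607.2, 212.5, 270.7]
orientation: [0.137, -3.138, 0.001]
wrist_force: [0.1, 0.6, 0.5]
grip_width: 85.4
{'clock': 1.65, 'joints': array([-0.5884,  0.3581,  0.2431,  1.3589, -0.0851,  1.4358,  1.3092]), 'joint_velocities': array([-0.0305, -0.0253, -0.0312,  0.0223, -0.0041,  0.001 , -0.0142]), 'joint_efforts': array([  1.992 , -61.8858,   5.5366, -40.2389,   0.1423,  -0.062 ,
         0.371 ]), 'position': array([607.2386, 212.5221, 270.7201]), 'orientation': array([ 0.1366, -3.1377,  0.0008]), 'wrist_force': array([0.1185, 0.5511, 0.5376]), 'torque': array([ 0.0007,  0.0242, -0.0593]), 'grip_width': 85.35955063303878}
```

View pics/w1.png

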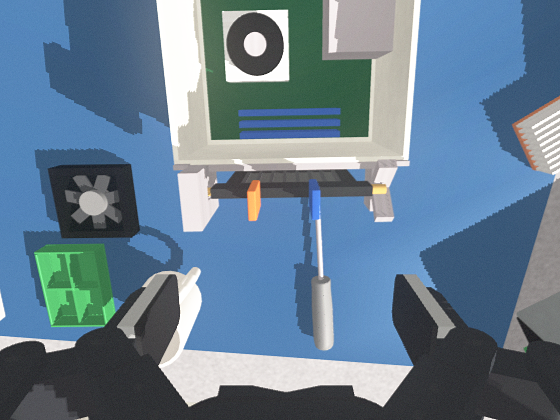

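Run:
```python
import cv2
t=cv2.imread('pics/w1.png')
cv2.imwrite('pics/w1z.png',cv2.resize(t[145:240,165:425],None,fx=3,fy=3,interpolation=cv2.INTER_CUBIC))
```

```text
(no output)
```

View pics/w1z.png

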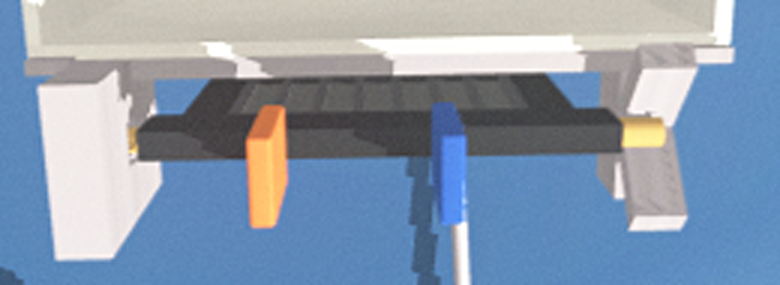

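```bash
cat > ov.py <<'E'
from h import *
def box(x0,x1,y0,y1,z0,z1):
    c=[(x,y,z) for x in(x0,x1) for y in(y0,y1) for z in(z0,z1)]
    return [(c[i],c[j]) for i in range(8) for j in range(i+1,8) if sum(a!=b for a,b in zip(c[i],c[j]))==1]
def model(door=True,pin=0.0):
    s=[]
    s+=box(-22,22,-81.5,-67.5,-30,34)
    for x in (67.5,81.5): s+=[((-22,x,14),(-14,x,14)),((-14,x,14),(0,x,0)),((0,x,0),(14,x,14)),((14,x,14),(22,x,14))]
    for xx in(-22,-14,14,22): s.append(((xx,67.5,14),(xx,81.5,14)))
    if door:
        s+=box(-11,11,14,20,8,46)
        s+=box(-11,11,-31+pin,-25+pin,8,46)
        s+=box(-4,4,-65,65,-14,8)
        s+=box(-4,4,65,77,-4,4)
    return s
def overlay(img,KM,pose,segs,crop,f,fn,col=(0,0,255)):
    x,y,z,w=pose;c,s=np.cos(w),np.sin(w)
    u0,v0,u1,v1=crop
    im=cv2.resize(img[v0:v1,u0:u1],None,fx=f,fy=f,interpolation=cv2.INTER_CUBIC)
    W=lambda p:np.array([x+c*p[0]-s*p[1],y+s*p[0]+c*p[1],z+p[2]])
    for a,b in segs:
        q=[tuple(int(round(t)) for t in ((proj(KM,W(p))-(u0,v0)+.5)*f)) for p in(a,b)]
        cv2.line(im,q[0],q[1],col,1,cv2.LINE_AA)
    cv2.imwrite(fn,im)
E
python3 - <<'E'
from ov import *
d=np.load("w1.npz");KM=(d["K"],d["M"]);t=cv2.imread('pics/w1.png')
overlay(t,KM,(607,213,122,0.09),model(),(165,145,425,240),3,"pics/w1o.png")
E
```

```text
(no output)
```

View pics/w1o.png

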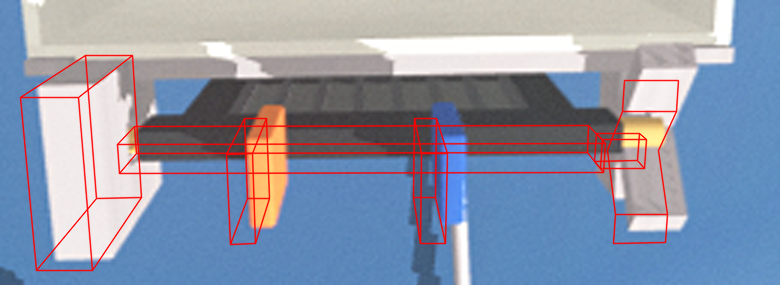

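```bash
cat > fit.py <<'E'
from ov import *
from scipy.optimize import least_squares
def fit(KM,cs,p0,u0,v0,f,fixz=None):
    def res(p):
        x,y,z,w=p; 
        if fixz is not None: z=fixz
        c,s=np.cos(w),np.sin(w)
        return np.concatenate([(proj(KM,np.array([x+c*a[0]-s*a[1],y+s*a[0]+c*a[1],z+a[2]]))-(u0,v0)+.5)*f-b for a,b in cs])
    r_=least_squares(res,p0,x_scale=[10,10,10,.1],loss="soft_l1",f_scale=3)
    return r_.x,res(r_.x).reshape(-1,2)
E
python3 - <<'E'
from fit import *
d=np.load("w1.npz");KM=(d["K"],d["M"]);t=cv2.imread('pics/w1.png')
ch=[((-22,-81.5,34),(38,85)),((22,-81.5,34),(55,260)),((22,-67.5,34),(113,258)),((22,67.5,14),(630,230)),((22,81.5,14),(687,228)),((-4,65,8),(603,109)) if 0 else ((22,81.5,14),(687,228))]
dr=[((11,-31,46),(249,226)),((11,-25,46),(274,226)),((11,14,46),(442,222)),((11,20,46),(465,220)),((4,-65,8),(137,160)),((4,65,8),(622,152))]
for cs in(ch,dr,ch+dr):
  for fz in(None,122):
    p,e=fit(KM,cs,(610,217,122,.09),165,145,3,fz);print(p);print(e.round(1).tolist())
p,e=fit(KM,dr,(610,217,122,.09),165,145,3,122)
overlay(t,KM,(p[0],p[1],122,p[3]),model(),(165,145,425,240),3,"pics/w1p.png")
E
```

```text
[603.0755 217.7013 122.2688   0.0965]
[[0.6, 0.2], [0.4, -0.7], [-1.6, 0.8], [3.5, -1.2], [-1.0, 0.4], [-1.0, 0.4]]
[603.1538 217.6914 121.3605   0.0966]
[[0.9, 0.3], [0.6, -0.7], [-1.4, 0.7], [3.2, -1.2], [-1.4, 0.3], [-1.4, 0.3]]
[601.7986 217.1807 121.8289   0.1058]
[[0.9, -0.1], [1.2, -0.5], [-1.7, 0.5], [0.7, 2.0], [-1.1, -0.4], [-0.3, -1.4]]
[601.748  217.1753 121.9976   0.1058]
[[0.8, -0.1], [1.2, -0.5], [-1.6, 0.5], [0.8, 2.0], [-1.2, -0.5], [-0.2, -1.5]]
[602.466  217.4368 121.9432   0.0994]
[[-0.3, -1.7], [0.0, -2.6], [-2.0, -1.3], [2.9, -4.5], [-1.6, -3.1], [-1.6, -3.1], [1.4, 2.0], [1.8, 1.7], [-1.2, 3.8], [1.2, 5.5], [-0.5, 0.6], [0.1, 2.7]]
[602.451  217.4375 122.0006   0.0993]
[[-0.3, -1.7], [-0.0, -2.6], [-2.0, -1.3], [2.9, -4.4], [-1.6, -3.1], [-1.6, -3.1], [1.4, 2.0], [1.8, 1.7], [-1.1, 3.8], [1.3, 5.5], [-0.5, 0.6], [0.2, 2.7]]
```

View pics/w1p.png

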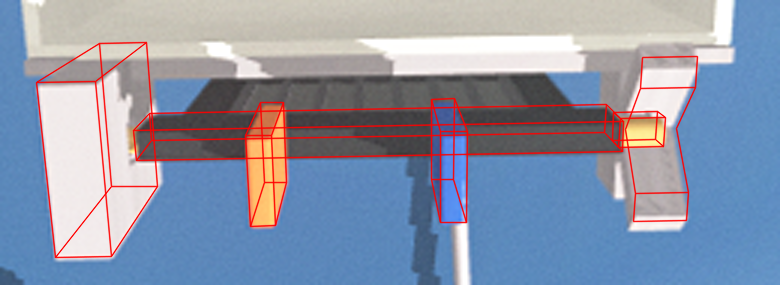

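```bash
python3 -m creep '-0.5 -4 0 0 0 0 1;-1 -6 0 0 0 0 1;-1 -6 0 0 0 0 1;-1 -6 0 0 0 0 1;-1 -6 0 0 0 0 1;-1 -6 0 0 0 0 1;-1 -5 0 0 0 0 1;-0.5 -1.5 0 0 0 0 1'; python3 -m creep '0 0 0 0 0 0 1;0 0 0 0 0 0 1'
python3 - <<'E'
from ov import *
o=r.get_obs();print(o["joints"],o["position"],o["orientation"])
K=cam("wrist");np.savez("w2.npz",K=K[0],M=K[1])
t=cams.read_camera("wrist")[:,:,::-1];cv2.imwrite("pics/w2.png",t)
overlay(t,K,(537,-191,120,.09),[],(165,145,425,240),3,"pics/w2z.png")
E
```

```text
clock: 2.7
position: [535.8, -193.6, 271.8]
orientation: [-0.136, 3.138, 0.0]
wrist_force: [0.2, 0.2, -0.7]
grip_width: 85.8
clock: 2.95
position: [537.8, -189.0, 271.3]
orientation: [-0.146, 3.138, 0.002]
wrist_force: [1.0, 0.4, -0.0]
grip_width: 85.2
[-0.1474  0.1955  0.4733  1.5733 -0.0913  1.3948  1.9977] [ 537.7904 -189.0379  271.2711] [-0.1456  3.138   0.0019]
```

View pics/w2z.png

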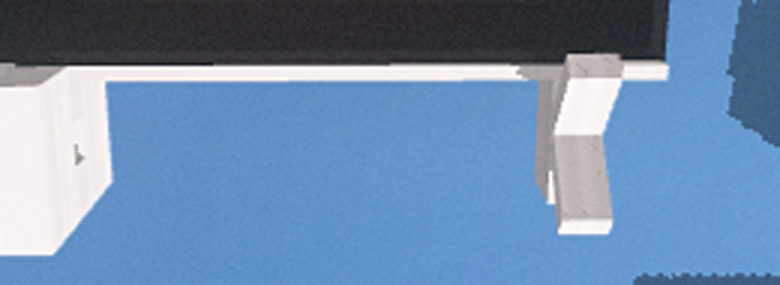

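View pics/w2.png

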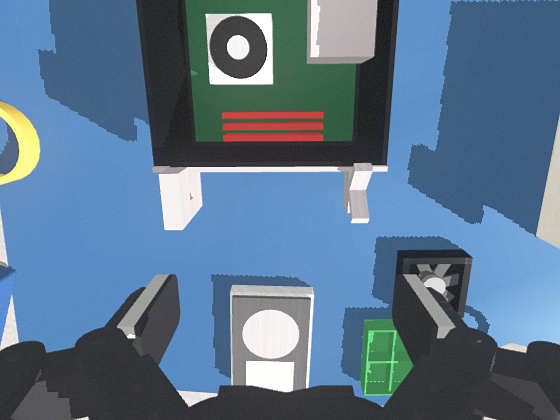

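Run:
```python
from ov import *
t=cv2.imread("pics/w2.png")
overlay(t,None,(0,0,0,0),[],(150,155,390,240),3.3,"pics/w2z2.png")
```

```text
(no output)
```

View pics/w2z2.png

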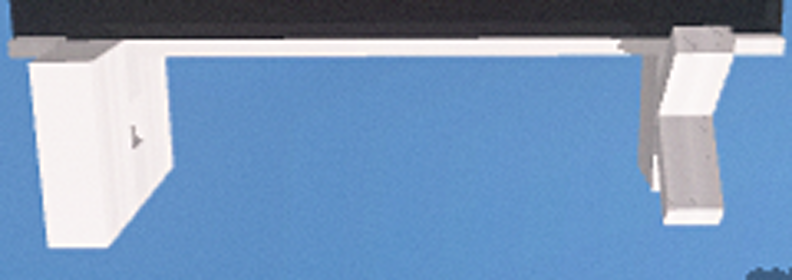

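```bash
sed -i 's/(-14,x,14)/(-19.66,x,14)/g; s/(0,x,0)/(0,x,-5.66)/g; s/(14,x,14)/(19.66,x,14)/g; s/-22,-14,14,22/-22,-19.66,19.66,22/' ov.py; grep -n 19.66 ov.py
python3 - <<'E'
from fit import *
d=np.load("w2.npz");KM=(d["K"],d["M"]);t=cv2.imread('pics/w2.png')
L=[((-22,-81.5,34),(28,62)),((-22,-67.5,34),(93,62)),((22,-81.5,34),(47,247)),((22,-67.5,34),(108,246))]
V=[((0,67.5,-5.66),(659,116)),((0,81.5,-5.66),(711,116)),((19.66,67.5,14),(665,208)),((19.66,81.5,14),(722,207)),((-19.66,67.5,14),(672,52)),((-19.66,81.5,14),(732,50))]
for cs in(L,V,L+V):
    p,e=fit(KM,cs,(537,-191,120,.09),150,155,3.3);print(p);print(e.round(1).tolist())
overlay(t,KM,p,model(False),(150,155,390,240),3.3,"pics/w2p.png")
# redo donor
d=np.load("w1.npz");KM=(d["K"],d["M"]);t=cv2.imread('pics/w1.png')
ch=[((-22,-81.5,34),(38,85)),((22,-81.5,34),(55,260)),((22,-67.5,34),(113,258)),((19.66,67.5,14),(628,216)),((19.66,81.5,14),(687,214))]
p,e=fit(KM,ch,(610,217,122,.09),165,145,3);print(p,e.round(1).tolist())
overlay(t,KM,p,model(),(165,145,425,240),3,"pics/w1q.png")
E
```

```text
8:    for x in (67.5,81.5): s+=[((-22,x,14),(-19.66,x,14)),((-19.66,x,14),(0,x,-5.66)),((0,x,-5.66),(19.66,x,14)),((19.66,x,14),(22,x,14))]
9:    for xx in(-22,-19.66,19.66,22): s.append(((xx,67.5,14),(xx,81.5,14)))
[ 538.1803 -200.4226  113.521     0.0906]
[[1.2, -0.3], [-1.3, -0.2], [0.7, -0.2], [-0.6, 0.9]]
[ 537.8203 -201.1988  114.2435    0.101 ]
[[-2.6, -2.4], [-0.8, -2.8], [1.3, 0.5], [0.4, 1.0], [1.4, 0.5], [-0.3, 2.0]]
[ 537.9565 -200.796   112.5431    0.0973]
[[0.6, 0.1], [-2.2, -0.2], [1.3, -0.4], [-0.3, 0.3], [-2.3, -2.3], [-0.8, -2.6], [1.3, 0.1], [0.1, 0.8], [2.0, 1.0], [-0.1, 2.7]]
[602.7606 217.2306 120.9526   0.1058] [[-0.3, 0.8], [1.0, -1.0], [-1.3, 0.0], [4.1, -0.5], [-2.4, 0.6]]
```

View pics/w2p.png

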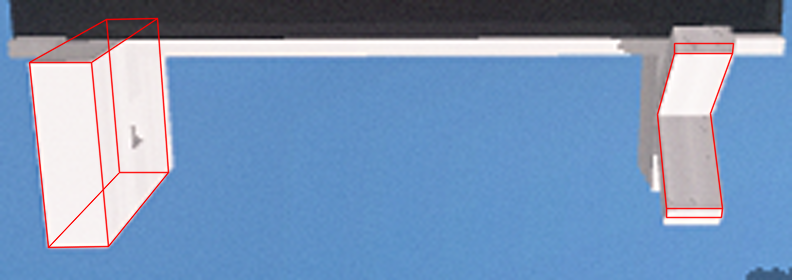

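View pics/w1q.png

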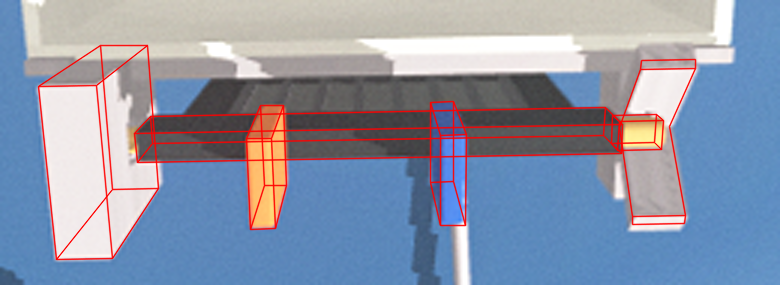

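```bash
python3 -m creep '0.5 4 0 0 0 0.007 1;0.9 6 0 0 0 0 1;0.9 6 0 0 0 0 1;0.9 6 0 0 0 0 1;0.9 6 0 0 0 0 1;0.9 6 0 0 0 0 1;0.9 5 0 0 0 0 1;0.57 1.6 -1 0 0 0 1'; python3 -m creep '0 0 -3 0 0 0 1;0 0 -2 0 0 0 1;0 0 0 0 0 0 1;0 0 0 0 0 0 1'
python3 - <<'E'
from ov import *
o=r.get_obs();print(o["position"],o["orientation"])
K=cam("wrist");np.savez("w3.npz",K=K[0],M=K[1])
t=cams.read_camera("wrist")[:,:,::-1];cv2.imwrite("pics/w3.png",t)
overlay(t,K,(602.7,217.3,122,.1),model(),(150,140,430,340),2.7,"pics/w3z.png")
E
```

```text
clock: 4.0
position: [600.7, 220.4, 261.1]
orientation: [0.163, -3.137, -0.003]
wrist_force: [0.5, -0.2, -0.1]
grip_width: 85.8
clock: 4.5
position: [602.0, 214.3, 212.3]
orientation: [-0.151, 3.137, 0.001]
wrist_force: [0.8, 0.3, 0.3]
grip_width: 85.3
[602.0061 214.3482 212.2994] [-0.1512  3.137   0.0007]
```

View pics/w3z.png

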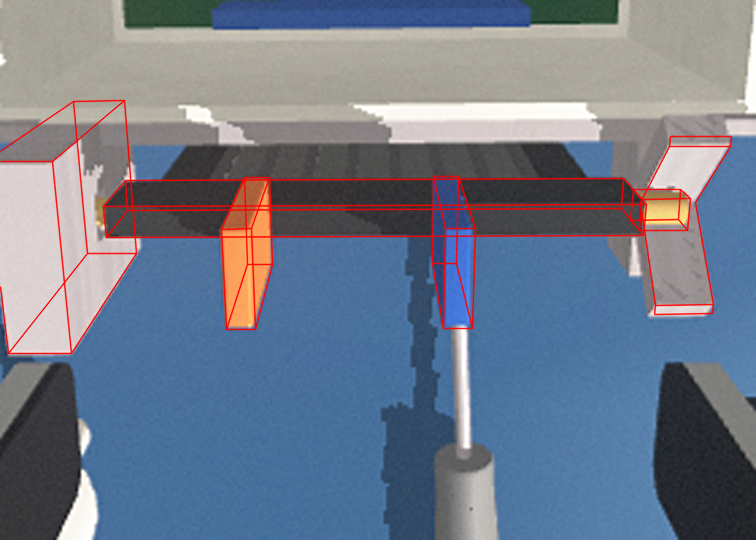

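```bash
python3 -m creep '0.05 0.25 -2 0 0 0.004 1;0 0 -2 0 0 0 1;0 0 -2 0 0 0 1;0 0 -1.2 0 0 0 1;0 0 -0.7 0 0 0 1;0 0 0 0 0 0 1;0 0 0 0 0 0 1'
python3 - <<'E'
from ov import *
o=r.get_obs();print(o["position"],o["orientation"],o["wrist_force"])
t=cams.read_camera("wrist")[:,:,::-1];cv2.imwrite("pics/w4.png",t)
t=cams.read_camera("side")[:,:,::-1];cv2.imwrite("pics/s4.png",t)
cv2.imwrite("pics/s4z.png",cv2.resize(t[200:330,210:360],None,fx=4,fy=4,interpolation=cv2.INTER_CUBIC))
E
```

```text
clock: 5.42
position: [602.7, 216.8, 133.0]
orientation: [-0.157, 3.137, 0.001]
wrist_force: [-0.5, 0.7, -0.1]
grip_width: 85.2
[602.6575 216.7854 133.0497] [-0.1573  3.1367  0.0008] [-0.4584  0.6995 -0.0674]
```

View pics/w4.png

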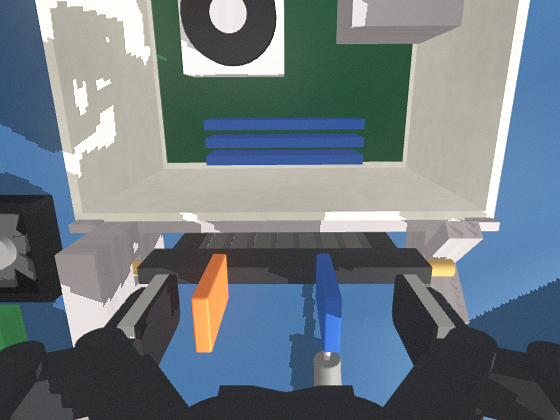

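View pics/s4z.png

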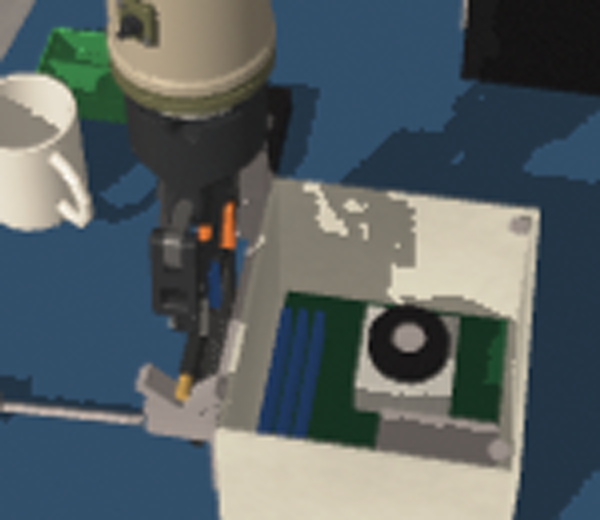

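```bash
python3 -m creep '0 0 0 0 0 0 0.5;0 0 0 0 0 0 0.4;0 0 0 0 0 0 0.3;0 0 0 0 0 0 0.2;0 0 0 0 0 0 0;0 0 0 0 0 0 0' 40
python3 - <<'E'
from ov import *
o=r.get_obs();print(o["position"],o["orientation"],o["wrist_force"],o["torque"],o["grip_width"])
t=cams.read_camera("wrist")[:,:,::-1];cv2.imwrite("pics/w5.png",t)
E
```

```text
clock: 6.28
position: [602.8, 216.0, 133.1]
orientation: [-0.156, 3.137, -0.0]
wrist_force: [-0.9, -4.2, 5.4]
grip_width: 39.3
[602.7736 216.0082 133.1471] [-0.156   3.1368 -0.0001] [-0.8914 -4.2027  5.3518] [-0.3319  0.1993  0.1224] 39.256545636759654
```

View pics/w5.png

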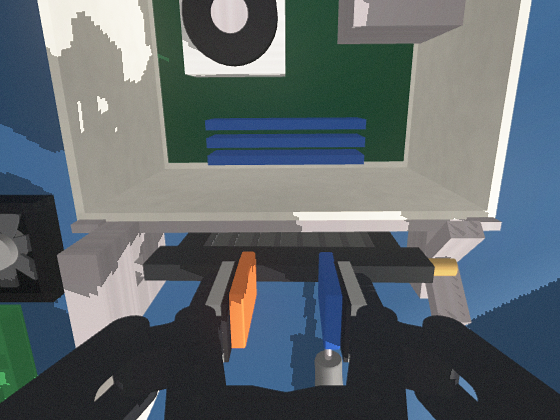

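```bash
python3 -m creep '0 -0.08 0 0 0 0 0;0 0 0 0 0 0 0;0 0 0.2 0 0 0 0;0 0 0.2 0 0 0 0;0 0 0 0 0 0 0'
python3 - <<'E'
from ov import *
o=r.get_obs();print(o["position"],o["orientation"],o["wrist_force"],o["torque"],o["grip_width"])
E
```

```text
clock: 6.95
position: [601.8, 216.0, 135.8]
orientation: [0.158, -3.136, 0.0]
wrist_force: [-0.6, 0.3, -3.4]
grip_width: 38.9
[601.7576 216.0047 135.8243] [ 0.158  -3.1364  0.0003] [-0.5568  0.2808 -3.3577] [-0.0233  0.0205 -0.001 ] 38.884633379251696
```

```bash
python3 -m creep '0 0 0.6 0 0 0 0;0 0 0.8 0 0 0 0;0 0 1 0 0 0 0;0 0 1 0 0 0 0;0 0 0 0 0 0 0'
python3 - <<'E'
from ov import *
o=r.get_obs();print(o["position"],o["wrist_force"],o["torque"],o["grip_width"])
t=cams.read_camera("wrist")[:,:,::-1];cv2.imwrite("pics/w6.png",t)
E
```

```text
clock: 7.58
position: [602.9, 216.0, 171.7]
orientation: [-0.157, 3.136, 0.001]
wrist_force: [-0.4, -0.7, -2.2]
grip_width: 39.0
[602.8539 216.0313 171.6573] [-0.4296 -0.7336 -2.2227] [-0.032   0.0238  0.0376] 39.04406604639782
```

View pics/w6.png

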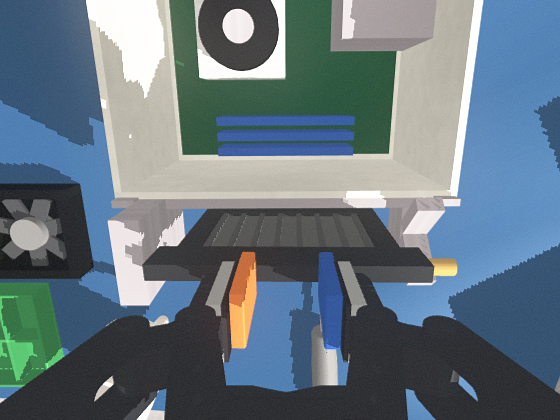

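```bash
python3 -m creep '0 0 1.5 0 0 0 0;0 0 2 0 0 0 0;0 0 2 0 0 0 0;0 0 2 0 0 0 0;0 0 2 0 0 0 0;0 0 1.5 0 0 0 0;0 0 0.5 0 0 0 0;0 0 0 0 0 0 0'
python3 - <<'E'
from ov import *
o=r.get_obs();print(o["position"],o["orientation"],o["wrist_force"],o["torque"],o["grip_width"])
K=cam("wrist");np.savez("w7.npz",K=K[0],M=K[1])
t=cams.read_camera("wrist")[:,:,::-1];cv2.imwrite("pics/w7.png",t)
overlay(t,K,(0,0,0,0),[],(130,200,480,370),2.2,"pics/w7z.png")
t=cams.read_camera("side")[:,:,::-1];cv2.imwrite("pics/s7.png",t)
cv2.imwrite("pics/s7z.png",cv2.resize(t[100:320,190:390],None,fx=2.7,fy=2.7,interpolation=cv2.INTER_CUBIC))
E
```

```text
clock: 8.62
position: [602.2, 215.8, 285.2]
orientation: [0.157, -3.137, -0.0]
wrist_force: [-0.2, -0.1, -4.1]
grip_width: 38.9
[602.223  215.8162 285.1925] [ 0.1574 -3.1375 -0.    ] [-0.1839 -0.0512 -4.0867] [-0.0321  0.0478 -0.0181] 38.89736265825073
```

View pics/w7z.png

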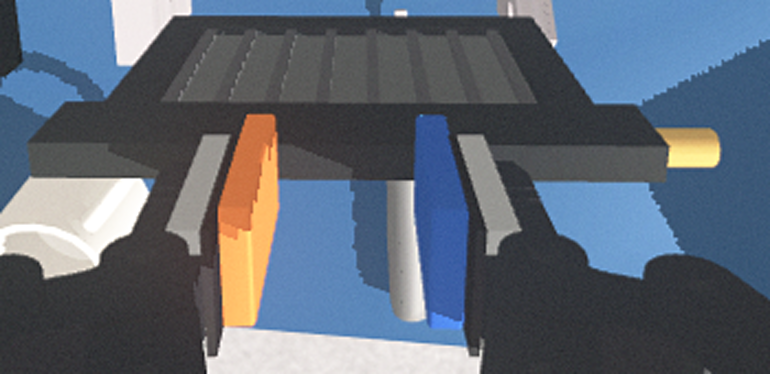

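View pics/s7z.png

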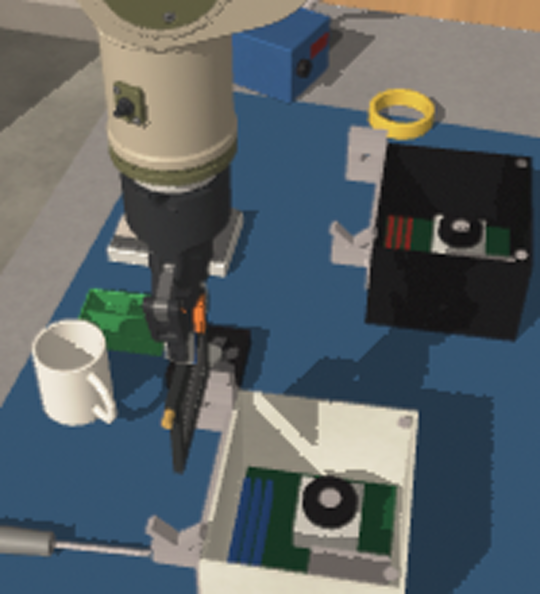

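Run:
```python
from fit import *
d=np.load("w7.npz");K,M=d["K"],d["M"]
pts=[((-4,-65,8),(28,142)),((4,-65,8),(30,177)),((-4,65,8),(668,147)),((4,65,8),(665,182)),((11,14,46),(430,327)),((11,20,46),(463,328)),((11,-20,46),(222,325)),((11,-14,46),(254,325)),((-11,20,46),(466,212)),((-11,14,46),(432,209))]
O=np.array([p[0] for p in pts],float);U=np.array([(p[1][0]/2.2+130-.5,p[1][1]/2.2+200-.5) for p in pts])
ok,rv,tv=cv2.solvePnP(O,U,K,None,flags=cv2.SOLVEPNP_SQPNP)
ok,rv,tv=cv2.solvePnP(O,U,K,None,rv,tv,True,cv2.SOLVEPNP_ITERATIVE)
q,_=cv2.projectPoints(O,rv,tv,K,None);print(((q[:,0]-U)).round(1).tolist())
T=np.eye(4);T[:3,:3]=cv2.Rodrigues(rv)[0];T[:3,3]=tv[:,0]
W=M@T;print(W[:3,3],R.from_matrix(W[:3,:3]).as_euler("xyz"))
for n,p in(("stub",(0,77,0)),("pin",(0,-65,0))):print(n,(W@np.append(p,1))[:3])
```

```text
[[0.1, -0.4], [1.2, -0.3], [-0.2, -0.5], [-0.9, -0.1], [-1.4, 0.8], [0.4, 0.5], [-1.3, 0.6], [0.7, 0.8], [1.7, -1.4], [-0.5, -0.2]]
[602.4064 217.5693 270.8075] [0.0212 0.0034 0.1016]
stub [594.6026 294.1555 272.4384]
pin [608.994  152.9187 269.4307]
```

```bash
python3 -m creep '-0.5 -3 0 -0.005 0 0 0;-0.8 -5 0 -0.005 0 0 0;-0.8 -5 0 -0.005 0 0 0;-0.8 -5.5 0 -0.005 -0.002 0 0;-0.8 -5.5 0 0 0 0 0;-0.8 -5.5 0 0 0 0 0;-0.7 -5 0 0 0 0 0;-0.7 -4 0 0 0 -0.004 0'; python3 -m creep '-0.45 -2.5 0 0 0 0 0;-0.1 -0.8 0 0 0 0 0;0 0 0 0 0 0 0;0 0 0 0 0 0 0'
python3 - <<'E'
from ov import *
o=r.get_obs();print(o["joints"],o["position"],o["orientation"],o["wrist_force"],o["torque"],o["grip_width"])
K=cam("wrist");np.savez("w8.npz",K=K[0],M=K[1])
t=cams.read_camera("wrist")[:,:,::-1];cv2.imwrite("pics/w8.png",t)
overlay(t,K,(0,0,0,0),[],(130,120,480,370),2.2,"pics/w8z.png")
E
```

```text
clock: 9.72
position: [542.3, -171.4, 284.9]
orientation: [-0.148, 3.138, -0.032]
wrist_force: [1.1, 1.1, -3.5]
grip_width: 39.0
clock: 10.22
position: [538.3, -200.5, 285.1]
orientation: [-0.154, 3.137, -0.03]
wrist_force: [0.2, 0.3, -3.5]
grip_width: 39.1
[-0.141   0.1937  0.476   1.547  -0.0715  1.4146  2.0071] [ 538.2683 -200.4636  285.0732] [-0.1544  3.1369 -0.0303] [ 0.1528  0.327  -3.5306] [ 0.0875 -0.0041  0.0184] 39.09307743385765
```

View pics/w8z.png

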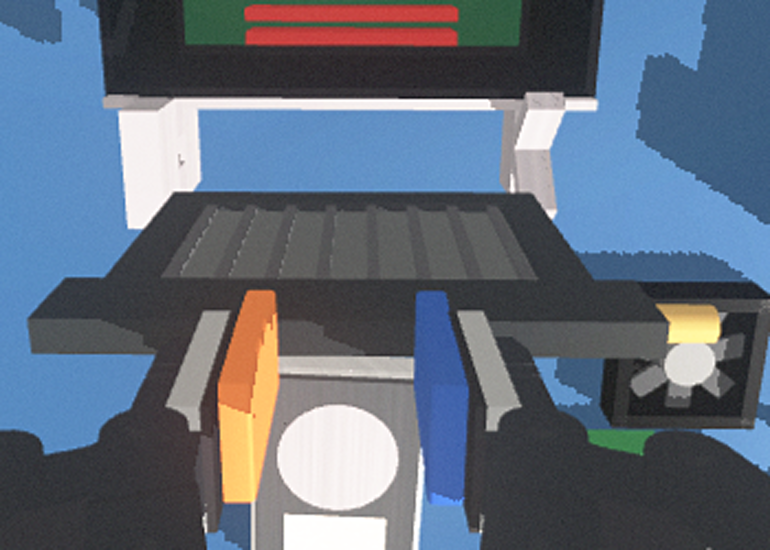

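```bash
python3 -m creep '-0.06 -0.18 -1 0 0 0 0;0 0 -2 0 0 0 0;0 0 -2 0 0 0 0;0 0 -2 0 0 0 0;0 0 -2 0 0 0 0;0 0 -1 0 0 0 0;0 0 -0.5 0 0 0 0;0 0 0 0 0 0 0'
python3 - <<'E'
from ov import *
o=r.get_obs();print(o["position"],o["orientation"],o["wrist_force"],o["torque"],o["grip_width"])
K=cam("wrist");np.savez("w9.npz",K=K[0],M=K[1])
t=cams.read_camera("wrist")[:,:,::-1];cv2.imwrite("pics/w9.png",t)
overlay(t,K,(538,-200.8,112.8,.097),model(False),(100,150,460,390),2.2,"pics/w9z.png")
t=cams.read_camera("side")[:,:,::-1];cv2.imwrite("pics/s9.png",t)
cv2.imwrite("pics/s9z.png",cv2.resize(t[100:250,250:420],None,fx=4,fy=4,interpolation=cv2.INTER_CUBIC))
E
```

```text
clock: 11.28
position: [537.2, -204.0, 180.5]
orientation: [-0.151, 3.137, -0.032]
wrist_force: [-0.1, -0.4, -3.3]
grip_width: 38.8
[ 537.2412 -203.9743  180.473 ] [-0.1511  3.1368 -0.0315] [-0.1049 -0.3983 -3.2918] [0.046  0.0539 0.007 ] 38.78824361613972
```

View pics/w9z.png

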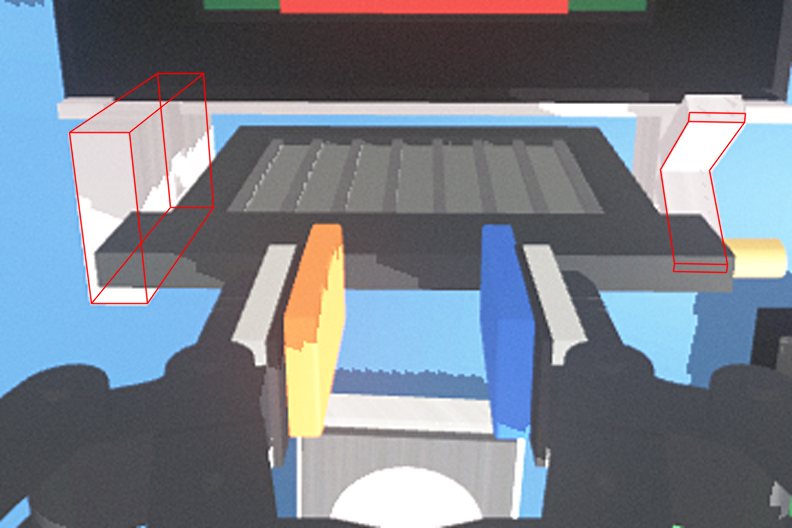

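View pics/s9z.png

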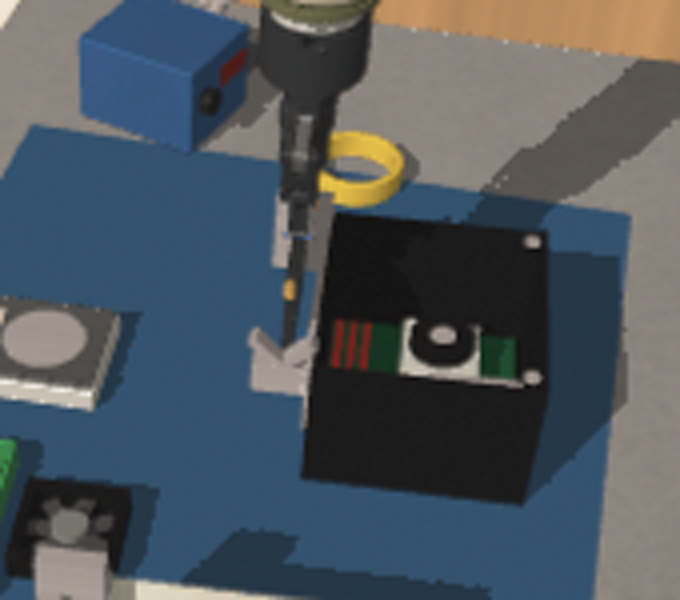

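```bash
python3 -m creep '0.04 0.16 0 0 0 0 0;0 0 0 0 0 0 0;0 0 0 0 0 0 0'
python3 - <<'E'
from ov import *
o=r.get_obs();print(o["position"],o["orientation"],o["wrist_force"],o["torque"],o["grip_width"])
K=cam("wrist");np.savez("w10.npz",K=K[0],M=K[1])
t=cams.read_camera("wrist")[:,:,::-1];cv2.imwrite("pics/w10.png",t)
overlay(t,K,(538,-200.8,112.8,.097),model(False),(130,200,460,390),2.4,"pics/w10z.png")
E
```

```text
clock: 11.75
position: [537.6, -202.3, 180.5]
orientation: [-0.151, 3.137, -0.031]
wrist_force: [0.9, 0.2, -3.8]
grip_width: 39.0
[ 537.6335 -202.3446  180.4773] [-0.1512  3.1366 -0.0315] [ 0.9141  0.1961 -3.7754] [ 0.0713  0.0232 -0.0288] 38.99926057397783
```

View pics/w10z.png

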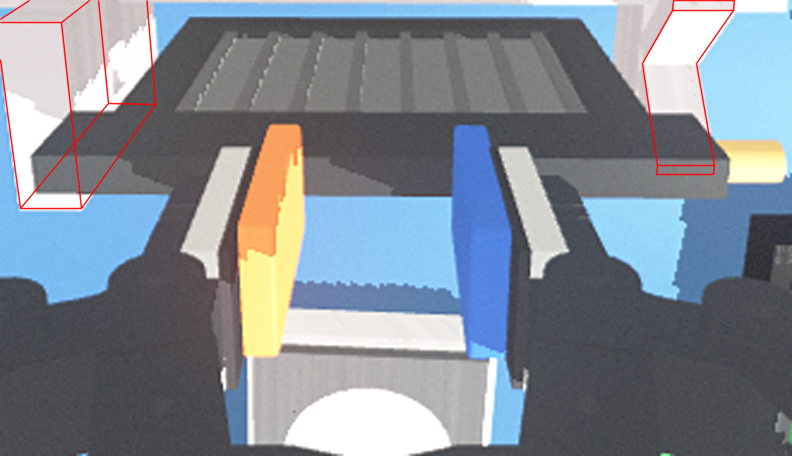

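Run:
```python
from fit import *
d=np.load("w10.npz");K,M=d["K"],d["M"]
pts=[((-4,-65,8),(34,155)),((4,-65,8),(35,192)),((-4,65,8),(729,158)),((4,65,8),(726,197)),((11,14,46),(468,356)),((11,20,46),(505,357)),((11,-20,46),(243,356)),((11,-14,46),(278,355)),((-11,20,46),(511,230)),((-11,14,46),(472,227)),((-11,-20,46),(238,223))]
O=np.array([p[0] for p in pts],float);U=np.array([(p[1][0]/2.4+130-.5,p[1][1]/2.4+200-.5) for p in pts])
ok,rv,tv=cv2.solvePnP(O,U,K,None,flags=cv2.SOLVEPNP_SQPNP)
ok,rv,tv=cv2.solvePnP(O,U,K,None,rv,tv,True,cv2.SOLVEPNP_ITERATIVE)
q,_=cv2.projectPoints(O,rv,tv,K,None);print(((q[:,0]-U)).round(1).tolist())
T=np.eye(4);T[:3,:3]=cv2.Rodrigues(rv)[0];T[:3,3]=tv[:,0]
W=M@T;print(W[:3,3],R.from_matrix(W[:3,:3]).as_euler("xyz"))
for n,p in(("stub",(0,77,0)),("pin",(0,-65,0))):print(n,(W@np.append(p,1))[:3])
```

```text
[[-0.4, -0.5], [1.3, 0.0], [-0.1, 0.2], [-0.9, 0.1], [-0.4, 0.6], [0.9, 0.4], [-0.7, -0.5], [1.2, 0.1], [1.1, -1.1], [-0.2, -0.0], [-1.7, 0.8]]
[ 537.9173 -200.6412  165.5999] [0.0012 0.0049 0.0984]
stub [ 530.3495 -124.0141  165.689 ]
pin [ 544.3058 -265.3265  165.5248]
```

```bash
python3 -m creep '0 0 -0.8 0 0 0 0;0 0 -0.8 0 0 0 0;0 0 -0.8 0 0 0 0;0 0 -0.6 0 0 0 0;0 0 -0.5 0 0 0 0;0 0 -0.3 0 0 0 0;0 0 0 0 0 0 0'
python3 - <<'E'
from ov import *
o=r.get_obs();print(o["position"],o["orientation"],o["wrist_force"],o["torque"],o["grip_width"])
K=cam("wrist");np.savez("w11.npz",K=K[0],M=K[1])
t=cams.read_camera("wrist")[:,:,::-1];cv2.imwrite("pics/w11.png",t)
overlay(t,K,(538,-200.8,112.8,.097),model(False),(70,170,460,390),2,"pics/w11z.png")
t=cams.read_camera("side")[:,:,::-1];cv2.imwrite("pics/s11.png",t)
cv2.imwrite("pics/s11z.png",cv2.resize(t[130:230,290:390],None,fx=5,fy=5,interpolation=cv2.INTER_CUBIC))
E
```

```text
clock: 12.68
position: [537.5, -202.3, 142.2]
orientation: [-0.151, 3.137, -0.031]
wrist_force: [0.3, -0.1, -2.8]
grip_width: 39.2
[ 537.5308 -202.3423  142.2143] [-0.151   3.1371 -0.0314] [ 0.2694 -0.0861 -2.7916] [ 0.0513 -0.0009  0.0077] 39.16141315575152
```

View pics/w11z.png

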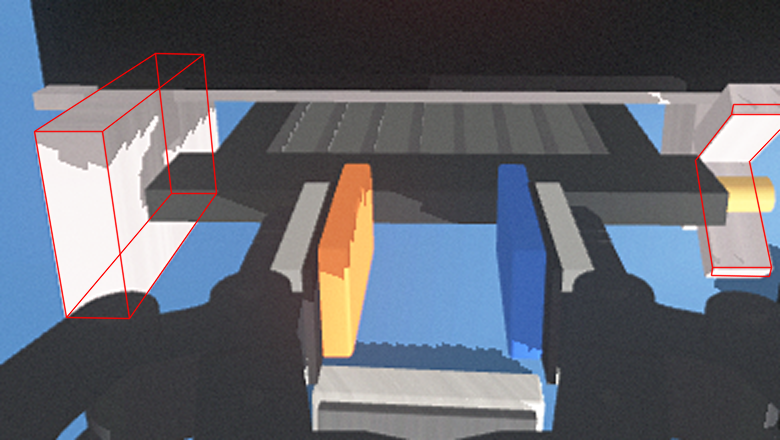

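View pics/s11z.png

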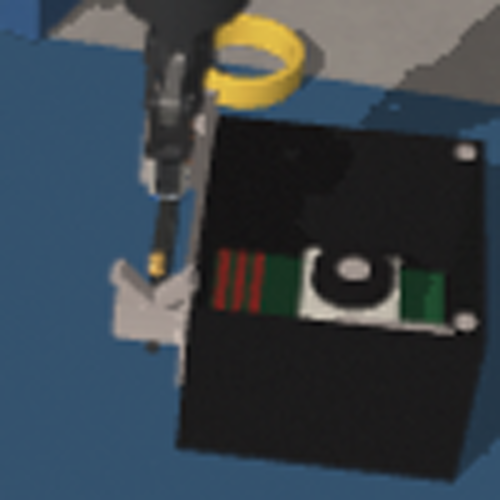

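```bash
python3 -m creep '0 0 -0.3 0 0 0 0;0 0 -0.3 0 0 0 0;0 0 -0.2 0 0 0 0;0 0 -0.1 0 0 0 0;0 0 0 0 0 0 0'; python3 -c "
from h import *
o=r.get_obs();print(o['position'],o['wrist_force'],o['torque'])"
```

```text
clock: 13.4
position: [537.5, -202.4, 133.3]
orientation: [-0.151, 3.137, -0.031]
wrist_force: [-0.2, 0.4, -3.1]
grip_width: 39.1
[ 537.5251 -202.3625  133.2553] [-0.1741  0.3506 -3.0776] [ 0.0497 -0.0192 -0.0015]
```

```bash
python3 -m creep '0 0 -0.15 0 0 0 0;0 0 -0.15 0 0 0 0;0 0 0 0 0 0 0'; python3 -m creep '0 0 -0.1 0 0 0 0;0 0 0 0 0 0 0';python3 -m creep '0 0 -0.1 0 0 0 0;0 0 0 0 0 0 0'; python3 -c "
from h import *
o=r.get_obs();print(o['position'],o['wrist_force'],o['torque'])"
```

```text
clock: 13.78
position: [537.5, -202.3, 130.2]
orientation: [-0.151, 3.137, -0.031]
wrist_force: [0.4, 0.7, -1.8]
grip_width: 39.0
clock: 14.02
position: [537.5, -202.3, 129.3]
orientation: [-0.151, 3.137, -0.031]
wrist_force: [0.0, -0.3, -2.1]
grip_width: 38.7
clock: 14.28
position: [537.5, -202.3, 128.3]
orientation: [-0.151, 3.137, -0.031]
wrist_force: [-0.8, -0.4, -3.4]
grip_width: 39.2
[ 537.5266 -202.3384  128.2659] [-0.7799 -0.3948 -3.4396] [ 0.0064 -0.0061 -0.0121]
```

```bash
for i in 1; do python3 -m creep '0 0 -0.1 0 0 0 0;0 0 0 0 0 0 0'; python3 -c "
from h import *
o=r.get_obs();print(o['torque'])"; done; python3 -m creep '0 0 -0.1 0 0 0 0;0 0 0 0 0 0 0'; python3 -c "
from h import *
o=r.get_obs();print(o['position'],o['wrist_force'],o['torque'])
t=cams.read_camera('side')[:,:,::-1]
cv2.imwrite('pics/s12z.png',cv2.resize(t[130:230,290:390],None,fx=5,fy=5,interpolation=cv2.INTER_CUBIC))"
```

```text
clock: 14.52
position: [537.6, -202.4, 127.3]
orientation: [-0.151, 3.137, -0.031]
wrist_force: [0.5, -0.1, -2.9]
grip_width: 38.4
[ 0.0258 -0.042  -0.0433]
clock: 14.78
position: [538.0, -202.4, 126.7]
orientation: [-0.151, 3.136, -0.031]
wrist_force: [1.1, -0.3, 0.7]
grip_width: 38.9
[ 537.9678 -202.3739  126.6569] [ 1.0656 -0.3487  0.7385] [ 0.1934 -0.2231 -0.0445]
```

View pics/s12z.png

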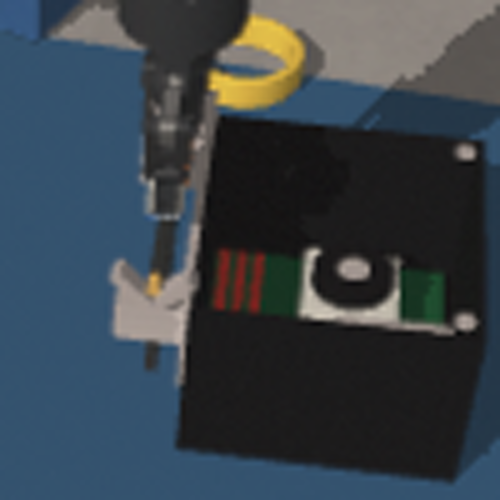

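```bash
python3 -m creep '0.05 0 0 0 0 0 0;0 0 0 0 0 0 0';python3 -c "
from h import *
o=r.get_obs();print(o['position'],o['wrist_force'],o['torque'])"; python3 -m creep '0.05 0 -0.05 0 0 0 0;0 0 0 0 0 0 0'; python3 -c "
from h import *
o=r.get_obs();print(o['position'],o['wrist_force'],o['torque'])"
```

```text
clock: 15.08
position: [538.2, -202.4, 126.4]
orientation: [-0.151, 3.137, -0.031]
wrist_force: [0.8, 0.2, 0.3]
grip_width: 38.8
[ 538.1949 -202.3577  126.4477] [0.8243 0.1747 0.2583] [ 0.3039 -0.1664 -0.0665]
clock: 15.32
position: [538.5, -202.4, 126.0]
orientation: [-0.151, 3.137, -0.031]
wrist_force: [-1.0, 0.6, 4.2]
grip_width: 38.5
[ 538.4818 -202.406   126.0435] [-1.0064  0.5861  4.2225] [0.5758 0.4189 0.1051]
```

```bash
python3 -m creep '-0.02 0 0.02 0 0 0 0;0 0 0 0 0 0 0'
python3 - <<'E'
from ov import *
o=r.get_obs();print(o["position"],o["orientation"],o["wrist_force"],o["torque"],o["grip_width"])
K=cam("wrist");np.savez("w13.npz",K=K[0],M=K[1])
t=cams.read_camera("wrist")[:,:,::-1];cv2.imwrite("pics/w13.png",t)
overlay(t,K,(538,-200.8,112.8,.097),[],(130,200,460,390),2.4,"pics/w13z.png")
cv2.imwrite("pics/w13.png",t)
E
```

```text
clock: 15.58
position: [538.4, -202.4, 126.1]
orientation: [-0.151, 3.137, -0.031]
wrist_force: [-1.2, 1.3, 3.1]
grip_width: 39.1
[ 538.4221 -202.3833  126.133 ] [-0.151   3.1367 -0.0314] [-1.159   1.2531  3.1463] [0.5435 0.2161 0.0399] 39.13536825904801
```

View pics/w13z.png

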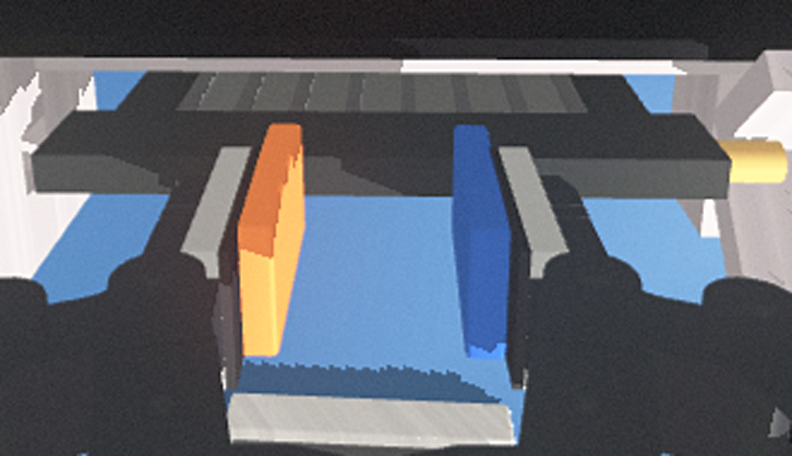

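View pics/w13.png

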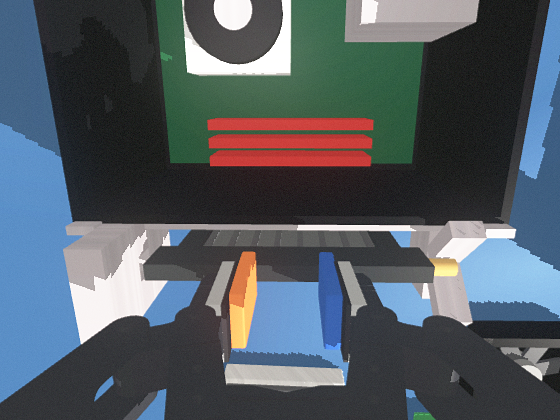

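```bash
python3 -m creep '0 -0.1 0 0 0 0 0.48;0 -0.15 0 0 0 0 0.52;0 0 0 0 0 0 0.52' 20
python3 - <<'E'
from ov import *
o=r.get_obs();print(o["position"],o["orientation"],o["wrist_force"],o["torque"],o["grip_width"])
t=cams.read_camera("wrist")[:,:,::-1];cv2.imwrite("pics/w14.png",t)
overlay(t,None,(538,-200.8,112.8,.097),[],(60,180,480,390),1.9,"pics/w14z.png")
E
```

```text
clock: 16.0
position: [538.3, -204.9, 125.7]
orientation: [-0.151, 3.137, -0.031]
wrist_force: [1.3, 1.3, -0.9]
grip_width: 44.3
[ 538.3044 -204.9138  125.7452] [-0.1509  3.1371 -0.0314] [ 1.3498  1.3057 -0.9186] [ 0.2913 -0.2688 -0.0711] 44.290158075059544
```

View pics/w14z.png

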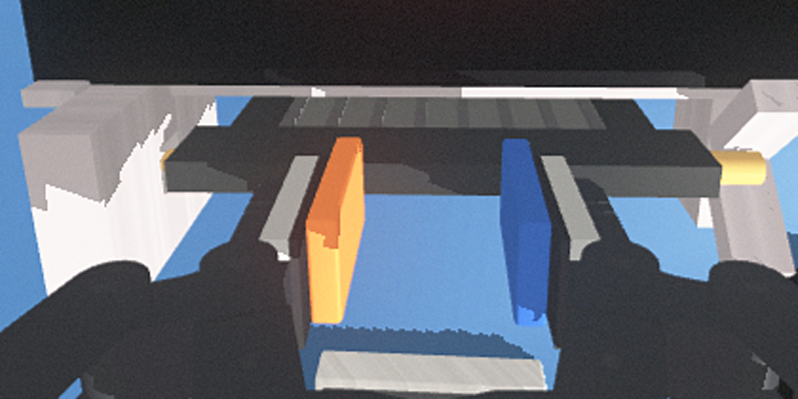

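```bash
python3 -m creep '0 -0.15 0 0 0 0 0.56;0 -0.15 0 0 0 0 0.6;0 -0.05 0 0 0 0 0.63;0 0 0 0 0 0 0.63'
python3 - <<'E'
from ov import *
o=r.get_obs();print(o["position"],o["orientation"],o["wrist_force"],o["torque"],o["grip_width"])
t=cams.read_camera("wrist")[:,:,::-1];cv2.imwrite("pics/w15.png",t)
overlay(t,None,(538,-200.8,112.8,.097),[],(60,180,480,390),1.9,"pics/w15z.png")
E
```

```text
clock: 16.55
position: [538.4, -208.5, 126.2]
orientation: [-0.151, 3.137, -0.032]
wrist_force: [0.2, -0.8, -0.8]
grip_width: 54.2
[ 538.4386 -208.5318  126.2394] [-0.1508  3.1366 -0.0317] [ 0.2261 -0.762  -0.7696] [ 0.0027 -0.0534  0.0243] 54.23557141674649
```

View pics/w15z.png

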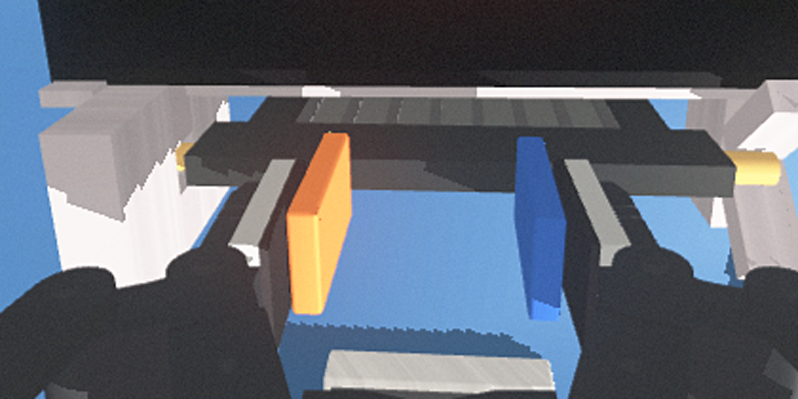

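```bash
python3 -m creep '0 0 0 0 0 0 0.7;0 0.05 0 0 0 0 0.75;0 0 0 0 0 0 0.75;0 0 0.5 0 0 0 0.75;0 0 1 0 0 0 0.75;0 0 1.5 0 0 0 0.75;0 0 2 0 0 0 0.75;0 0 2 0 0 0 0.75'; python3 -m creep '0 0 2 0 0 0 0.75;0 0 2 0 0 0 0.75;0 0 2 0 0 0 0.75;0 0 1 0 0 0 0.75;0 0 0 0 0 0 0.75;0 0 0 0 0 0 0.75'
python3 - <<'E'
from ov import *
o=r.get_obs();print(o["position"],o["orientation"],o["wrist_force"],o["torque"],o["grip_width"])
K=cam("wrist");np.savez("w16.npz",K=K[0],M=K[1])
t=cams.read_camera("wrist")[:,:,::-1];cv2.imwrite("pics/w16.png",t)
overlay(t,K,(538,-200.8,112.8,.097),[],(150,130,420,250),2.9,"pics/w16z.png")
overlay(t,K,(538,-200.8,112.8,.097),model(),(150,130,420,250),2.9,"pics/w16o.png")
t=cams.read_camera("side")[:,:,::-1];cv2.imwrite("pics/s16.png",t)
cv2.imwrite('pics/s16z.png',cv2.resize(t[130:230,290:390],None,fx=5,fy=5,interpolation=cv2.INTER_CUBIC))
E
```

```text
clock: 17.6
position: [538.5, -208.0, 197.8]
orientation: [-0.151, 3.136, -0.032]
wrist_force: [1.0, 0.9, -0.8]
grip_width: 64.1
clock: 18.35
position: [538.1, -207.7, 265.4]
orientation: [0.151, -3.138, 0.031]
wrist_force: [0.7, -0.5, -0.0]
grip_width: 64.2
[ 538.0732 -207.6993  265.3553] [ 0.1511 -3.1378  0.0309] [ 0.7303 -0.5271 -0.0021] [ 0.0255 -0.0167 -0.0067] 64.16014123004753
```

View pics/w16z.png

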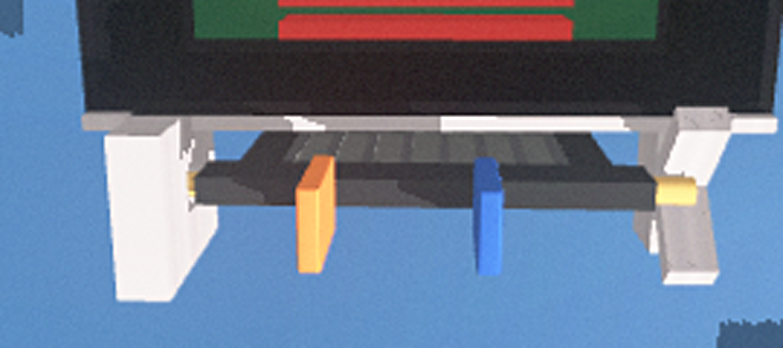

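View pics/w16o.png

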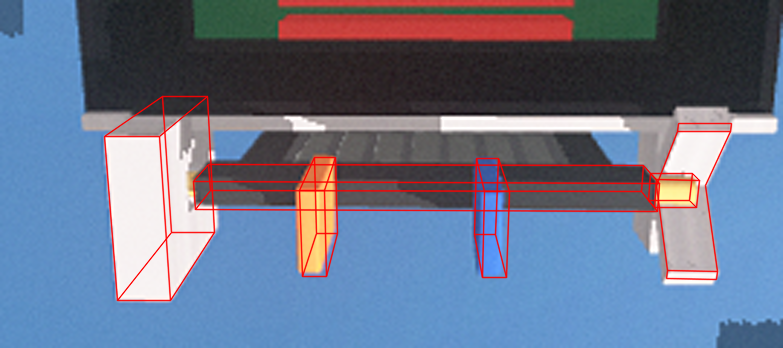

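View pics/s16z.png

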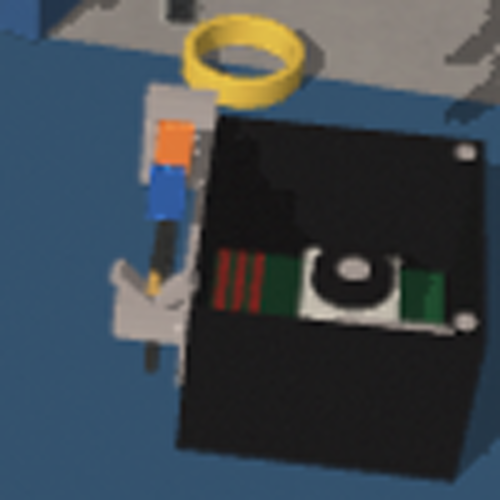

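Run:
```python
from ov import *
t=cams.read_camera("top")[:,:,::-1];cv2.imwrite("pics/top2.png",t)
a=cv2.imread("pics/top0.png");d=cv2.absdiff(a,np.ascontiguousarray(t)).max(2)
cv2.imwrite("pics/topd.png",np.hstack([t[130:330,110:450],cv2.cvtColor(d,cv2.COLOR_GRAY2BGR)[130:330,110:450]]))
```

```text
(no output)
```

View pics/topd.png

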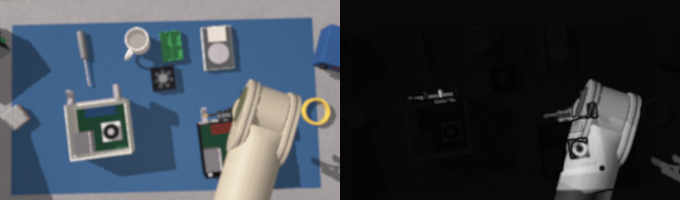

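The difference picture shows only the door gone from the donor, the arm over the black chassis, and shadows. The bystanders have not moved. I'm handing in.

```bash
python3 -c "
from rig import r
print(r.finish_job(), r.get_obs()['clock'])"
```

```text
the job is handed in; nothing more can be done
the job is handed in; nothing more can be done
```

The dust-filter door is now seated in the black chassis's hinge bracket with its pin home. I handed the job in at about 18.4 s; no verdict is reported, so the result below rests on my own checks.

**What I did**
- I pinched the tabs to 39 mm at 40 N and lifted the door straight off the donor. I turned the tool 0.02 rad to level the door, because its pin end had tipped down.
- I lowered the door onto the black bracket in 1 mm steps until the stub touched one side of the V notch. I then shifted the tool 1 mm in x until both sides of the notch pushed back, with about 7.6 N at the seat.
- I opened the fingers gradually while moving the tool to stay with the blue tab, then withdrew straight up.

**Last checks**
- **Door and pin:** The tabs are about 51 mm apart over their outsides, so the pin is fully home. In the last wrist picture the pin goes into its cheek and the stub lies in the notch. The door matches the seated model apart from about 1 mm toward −y, which is within its play.
- **Robot:** The wrist force is about zero and the gripper is well clear of the door.
- **Everything else:** The top-camera difference shows only the door and the arm have changed. The area behind the arm, over part of the black chassis, was hidden from that camera.
- **Disagreement:** Two estimates of how far the hinge sits below the tool differed by about 3 mm (11 and 15 mm). I set the seat height by feel instead.

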